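# Couple the washed top tray back onto the budgies' feeding tower

## Robot

A 7-joint arm with a two-finger parallel gripper is mounted at the origin on the work surface. World frame = base frame: x ahead of the robot, y to its left, z up, the work surface at z = 0. Lengths are in m, angles in degrees, forces in N, time in s.
With the tool pointing down it reaches from about 0.425 to 0.875 m from the base axis. Payload 4.7 kg.
Tool frame: the origin (TCP) lies between the finger pads; the fingertips stand 8 mm ahead of it and the grasp point (between the pads) lies 11 mm behind it; z points along the fingers, y is the line along which they close (so a half turn about z gives the same grasp; the last joint's range is limited). The gripper opens to 87 mm and grips with 3 to 60 N. Pads are 19 mm wide; open, the fingers measure 117 mm over their backs; the gripper's body (75 mm by 190 mm) begins 51 mm behind the grasp point.
Start: joints at [-75.625, 18.392, -4.016, 83.108, 1.295, 78.541, -3.26], TCP at [0.153, 0.632, 0.204] pointing down, gripper open.
Joint ranges: [-163.93, 163.93], [-17.29, 119.83], [-79.2, 71.16], [3.27, 140.29], [-89.18, 269.18], [5.43, 117.66], [-154.24, 154.24]. Speed limits (degrees/s): [147.25, 147.25, 180, 180, 180, 180, 180].

## Interface

Orientations are given as [roll, pitch, yaw] about the fixed x, y, z axes, in that order (R = Rz(yaw) Ry(pitch) Rx(roll)).
In Python, from cell import env, viewer gives the robot as it stands. The module is installed in compiled form; this text tells all that it offers.
- The arm moves only by the tool arm_command, never from a script. Its argument "series" is a list of rows, each a list of 2 entries, a list of its own where there are three numbers: the shift along the tool's x, y, z in mm, then the turn about the tool's z in rad. A call has exactly 5 rows; each row is the pose to reach, as a shift and turn from the pose commanded when the call began, along the tool's axes at that moment; what a row does not reach only later rows make up. A row lasts 1/10 s, in which the tool goes at most 50 mm and 8.59 degrees, less where a joint would pass 70% of its speed; a pose out of reach is approached as far as the arm can. A call with a gripper value outside its range is refused whole. "grip" is the gripper command: -1 is fully open, 1 is shut, values between are in proportion, set as the call begins (left out, the last holds). The fingers move at their own pace and stop on an object; "grip_force" is the grip in N (left out, the last holds). Time passes only in rows, so rows that repeat a pose let the fingers close, or fill a call up. It gives the time, the measured TCP pose, the force, the opening and the grip force at its end, in the units of the state.
- env.get_obs(): the state, without advancing time (a new reading comes with each control period).
- viewer.read_camera(name): name is "scene" or "side" or "wrist"; returns (picture, depth): 400x640x3 uint8, blue, green, red; 400x640 float32, m along the optical axis (not along the pixel's ray), 0 where there is no reading.
- viewer.calibration(name): a dict with "K" (3x3 intrinsics, pixels), "T" (4x4, takes a point from camera to world coordinates); the wrist camera has in their place "hand_eye" (4x4, takes a point from camera to tool coordinates, whose origin is the TCP and whose axes are the flange's). Camera axes: x right, y up, looking along -z (the intrinsics and any distortion apply to the point x, -y, -z); pixel columns grow to the right and rows downward; lengths in m; the calibration is good to about 2 mm. A picture is of the moment at which its call begins: read the wrist's pose just before it. calibration takes no time and is no camera call.
- env.sign_off(): hands the job in; it is judged then, once.
The state is a dict: "time_s": time; "qpos": joint angles; "joint_velocities": joint speeds; "effort": joint torques, N m; "tool_pos": TCP position; "tool_rot": TCP orientation; "force": force on the tool from outside, world axes, zero at the start; "wrist_torque": the same for the moment, N m; "grip_width": finger opening in m; "grasp_force": force on a finger pad.
Only numpy, scipy, OpenCV 4.12 (cv2) and the standard library are available. Lean on these libraries where they do the work, as an engineer would, in place of code of your own. Each camera call takes 0.05 s, during which the arm holds its last target. There are 200 camera calls.

## Task

Put the washed top tray back on the budgies' feeding tower: draw the spring sleeve of the quick coupler on top of its post all the way back until it stays back by itself when you let go of it, then take the tray by its handle from the ceramic dish it is parked on and press its plug straight down into the coupler, fully home, until the sleeve springs forward again and locks it. Go by feel and gently: the telescopic post is only clamped by friction and must keep its height, so never bear on it with more than about 30 N (3 kg). Let go of the tray at the end and leave the other things on the table where they stand.

Things in the scene. Friction and masses are not known exactly. Their poses are not given: they have to be found in the camera images.
- tower: Feeding tower, upright, fixed on the table; origin at the centre of its foot on the table, on the upright axis of post and coupler. Two round green trays are on it: bottom 200 mm across, rim 36 mm above the table; middle 170 mm across, rim 100 mm above the table. Above them a telescopic post, clamped by friction (it slips under a downward load of about 37 N), carries the metal quick coupler, mouth upwards.
- coupler_nominal (a point): Point on the tower's axis 194 mm above the table, fixed to the foot: only the NOMINAL height of the coupler's mouth. The post's setting is not reported; the true top face of the mouth lies anywhere from 179 to 209 mm above the table: feel or see it. Mouth collar 33 mm across; bore 19 mm across with a 5 mm deep flare, 27 mm wide at the top.
- sleeve (a joint): Sleeve, m: 0 forward (up), grows as drawn back, straight down, to a stop at 0.0075; spring 7 N to start, 9 N at the stop. Barrel 34 mm across, top 10 mm below the mouth face; flat finger flange under it, 60 mm across, 5 mm thick, upper face 33 mm below the mouth face when forward. Press the flange down or grip the barrel. Drawn to the stop with no plug in, it stays back by itself at about 0.006. Starts at 0.
- valve (a joint): Round valve in the bore, m, grows as pressed down (spring 4 to 12 N). About 0.0075 at the start, held by four locking segments, which bar the bore 13 mm down while the sleeve is forward; pops up to 0 (its face 11 mm below the mouth face) once the sleeve is drawn back; 0.014 to 0.015 with the plug fully home.
- tray_handle (a point): Loose top tray, about 0.22 kg; point at the centre of its handle's grip bar: 14 mm thick (x), 44 mm long (y), 26 mm high, on two 10 mm legs; z is the tray's axis, up. Round green tray 140 mm across, rim 24 mm high, underside 65 mm below the point. Starts upright with its underside on the rim of the ceramic dish, 58 mm above the table, the plug hanging inside.
- plug_tip (a point): Tip of the steel plug under the tray, on its axis, 101 mm below the handle point. Plug 18 mm across, 26 mm long, with a locking groove and tapered nose; above it a shoulder 32 mm across. It meets the raised valve 11 mm into the mouth; pressed on with about 15 N it goes in 26 mm, where the shoulder on the mouth face is a hard stop and the sleeve springs forward; let go, it rises 1 mm.
- dish_mid (a point): White ceramic dish, upright straight-sided, 100 mm across and 58 mm high, loose, 0.55 kg; the top tray is parked on its rim with the plug hanging inside. The point is its centre, half-way up.
- perch_mid (a point): Bystander: bamboo perch, a rod 200 mm long and 18 mm thick lying on the table, wing nut on one end; point at its middle, x along it.
- toy_mid (a point): Bystander: blue hard silicone ring toy, 60 mm across, 20 mm high; point at its centre.
- small_dish_mid (a point): Bystander: low white ceramic cup-shaped dish, 84 mm across, 30 mm high; point at its centre.
- scoop_grip (a point): Bystander: steel seed spoon 170 mm long lying on the table; point on its handle.
- seed_jar_mid (a point): Bystander: glass jar with wooden lid, 76 mm across, 110 mm high; point at its centre.
- drinker_mid (a point): Bystander: clear bottle 52 mm across, 130 mm high; point at its centre.
Mind the look-alikes: they are no part of the job. What is shaped like the part that bears tray_handle but orange or pink is not meant.

How it is judged (in metres and radians):
On the way, in this order (a step that is already met when the one before it is completed fails the run):
1. the sleeve has been drawn back and stays back by itself with the gripper off the tower (value of joint sleeve above 0.0052 m and value of joint valve below 0.002 m and contact force between the fingers and tower below 0.2 N), for 0.3 s.
2. the tray's plug is fully home and the sleeve has sprung forward over it (value of joint sleeve below 0.0015 m and value of joint valve above 0.0125 m and horizontal distance between tray_handle and tower below 0.008 m), for 0.2 s.
At the end, for the whole second after the job is handed in: The top tray stands upright (within 4 degrees) on the tower's coupler, its plug fully home and locked (valve pressed beyond 12.5 mm, handle within 8 mm of the tower's axis), the sleeve sprung forward (within 1.5 mm of its front stop), the post at the height it had, and the gripper is off (all of step 2 and angle between tray_handle's own z axis and vertical below 0.07 rad and height (world z) of tray_handle above 0.24 m); the robot touches nothing.
It fails at once if the telescopic post is pushed or pulled out of its set height by more than 2 mm (its clamp slips under about 37 N) (distance of coupler from where it was at the start of the episode above 0.002 m).
It fails at once if a bystander or the dish is shifted by more than 40 mm (distance of any of dish_mid, perch_mid, toy_mid, small_dish_mid, scoop_grip, seed_jar_mid, drinker_mid from where it was at the start of the episode above 0.04 m).
It also fails if it takes over 69 s, if anything falls off the work surface, if the arm or the gripper's body presses on something with over 40 N, if the wrist force passes 120 N, or if a joint passes its speed limit or range.

## Working session

There is one attempt and no reset: what is moved stays moved. The work goes in short steps, Python scripts to look and compute and a tool call to move; the robot and the scene stay as the last step left them, time stands still between calls to the robot, and variables do not carry over. Pictures are saved under pics/ and viewed, at most 10 in all, crops included, and the job is handed in when it is done.

Besides the shell and the picture viewer there is one more tool, called after "Emit:" as name(argument=value, ...) on one line, values as JSON. arm_command: Moves the arm, as the interface text tells. Its arguments: {"type":"object","properties":{"series":{"type":"array"},"grip":{"type":"number"},"grip_force":{"type":"number"}},"required":["series"]}

```bash
mkdir -p pics
cat > h.py <<'E'
import numpy as np, cv2
from cell import env, viewer
from scipy.spatial.transform import Rotation as Ro
def pts(name):
    o=env.get_obs(); im,d=viewer.read_camera(name); c=viewer.calibration(name); K=np.array(c["K"])
    if "T" in c: T=np.array(c["T"])
    else:
        W=np.eye(4); W[:3,:3]=Ro.from_euler('xyz',o["tool_rot"],degrees=True).as_matrix(); W[:3,3]=o["tool_pos"]; T=W@np.array(c["hand_eye"])
    v,u=np.mgrid[:400,:640]
    P=np.stack([(u-K[0,2])/K[0,0]*d,-(v-K[1,2])/K[1,1]*d,-d],-1)
    return im,d,P@T[:3,:3].T+T[:3,3],K,T
E
python3 - <<'E'
from h import *
o=env.get_obs(); print({k:np.round(v,3) for k,v in o.items()})
for n in("scene","side"):
    im,d,P,K,T=pts(n); cv2.imwrite(f"pics/{n}.png",im); np.savez(f"{n}.npz",im=im,d=d,P=P,K=K,T=T); print(n,K,T.round(3),viewer.calibration(n).keys())
print({k:np.array(v).round(4).tolist() for k,v in viewer.calibration("wrist").items() if not isinstance(v,str)})
E
```

```text
{'time_s': np.float64(0.0), 'qpos': array([-75.625,  18.439,  -4.016,  83.177,   1.296,  78.54 ,  -3.261]), 'joint_velocities': array([ 0.032, -0.168,  0.086,  0.04 ,  0.017, -0.019,  0.036]), 'effort': array([ 0.0000e+00, -4.9128e+01, -4.0400e-01, -3.1253e+01, -6.4000e-02,
        4.4000e-02,  0.0000e+00]), 'tool_pos': array([0.152, 0.631, 0.203]), 'tool_rot': array([-1.79889e+02,  6.00000e-03,  1.66434e+02]), 'force': array([-0.274,  0.046, -0.049]), 'wrist_torque': array([-0.021,  0.006, -0.003]), 'grasp_force': np.float64(0.0), 'grip_width': np.float64(0.087)}
scene [[362.75831819   0.         319.03289167]
 [  0.         362.75831819 196.92564146]
 [  0.           0.           1.        ]] [[-0.294 -0.61   0.736  1.355]
 [ 0.956 -0.18   0.233  0.297]
 [-0.01   0.772  0.636  0.873]
 [ 0.     0.     0.     1.   ]] dict_keys(['K', 'T'])
side [[464.18717139   0.         318.55979123]
 [  0.         464.18717139 208.00259662]
 [  0.           0.           1.        ]] [[ 0.908  0.326 -0.262  0.162]
 [-0.418  0.697 -0.582 -0.754]
 [-0.007  0.639  0.769  1.137]
 [ 0.     0.     0.     1.   ]] dict_keys(['K', 'T'])
{'K': [[288.9113, 0.0, 321.7904], [0.0, 288.9113, 201.8002], [0.0, 0.0, 1.0]], 'hand_eye': [[0.0002, 0.9587, 0.2843, 0.0787], [1.0, -0.0003, 0.0002, -0.0004], [0.0003, 0.2843, -0.9587, -0.1796], [0.0, 0.0, 0.0, 1.0]]}
```

View pics/scene.png

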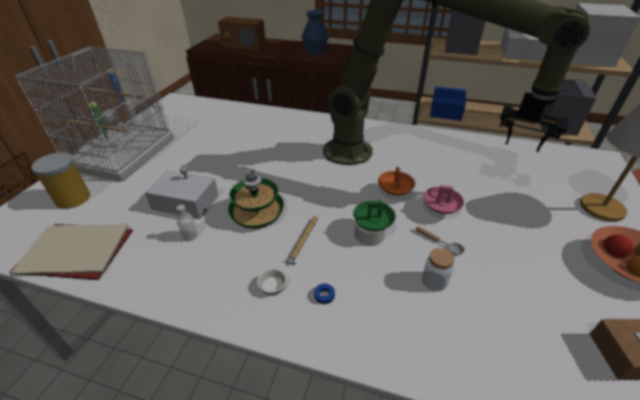

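View pics/side.png

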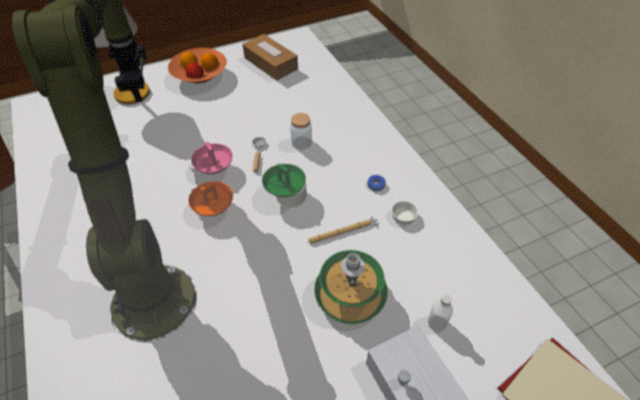

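The scene view shows the tower at about (255,185), with the coupler at (253,178), and the green tray on its dish at (373,212). The side view shows the coupler at (352,262) and the tray at (285,180).

Run:
```python
from h import *
for n in("scene","side"):
    z=np.load(n+".npz"); im,P,d=z["im"],z["P"],z["d"]
    hsv=cv2.cvtColor(im,cv2.COLOR_BGR2HSV)
    g=(hsv[...,0]>50)&(hsv[...,0]<85)&(hsv[...,1]>110)&(d>0)
    boxes={"scene":[(225,165,290,228),(345,190,405,245)],"side":[(310,240,392,325),(255,155,312,212)]}[n]
    for i,(a,b,c,e) in enumerate(boxes):
        m=np.zeros_like(g); m[b:e,a:c]=1
        q=P[m&g]; print(n,i,len(q),np.histogram(q[:,2],np.arange(0,.2,.01))[0])
        for lo,hi in ([(.088,.103)] if i==0 else [(.072,.09)]):
            r=q[(q[:,2]>lo)&(q[:,2]<hi)]
            A=np.c_[2*r[:,:2],np.ones(len(r))]; s=np.linalg.lstsq(A,(r[:,:2]**2).sum(1),rcond=None)[0]
            print(' circ',s[:2].round(4),np.sqrt(s[2]+s[0]**2+s[1]**2).round(4),len(r))
        zz=P[m&(d>0)]; t=zz[zz[:,2]>(.13 if i==0 else .1)]
        print(' top',len(t),np.median(t,0).round(4),t.max(0).round(4),t.min(0).round(4))
        if i: 
            c0,_,w=np.linalg.svd(t[:,:2]-t[:,:2].mean(0)); print(' dir',w[0],t.mean(0))
    # all bystanders: occupancy above 15mm
im=np.load("scene.npz")["im"]
z2=np.load("side.npz")["im"]
a=cv2.resize(im[160:250,220:410],None,fx=4,fy=4,interpolation=cv2.INTER_CUBIC)[:,:760]
cv2.imwrite("pics/c1.png",a)
```

```text
scene 0 277 [  0  17  44  11   0   0   0  10 103  81  11   0   0   0   0   0   0   0
   0]
 circ [ 0.4938 -0.211 ] 0.0751 118
 top 238 [ 0.5055 -0.2036  0.1585] [ 0.5245 -0.1807  0.1892] [ 0.4702 -0.2388  0.1302]
scene 1 864 [  0   0   0   0   0   3 534 148  44  25  19  22  37  32   0   0   0   0
   0]
 circ [0.4732 0.2002] 0.0579 151
 top 131 [0.4755 0.203  0.1254] [0.4859 0.2249 0.1397] [0.4603 0.1814 0.1012]
 dir [-0.40253332  0.91540534] [0.47513842 0.203221   0.12445533]
side 0 147 [ 1  0  1  2  0  0  0 30 54 58  1  0  0  0  0  0  0  0  0]
 circ [ 0.4938 -0.2156] 0.0804 71
 top 424 [ 0.4906 -0.2225  0.1546] [ 0.5246 -0.186   0.1892] [ 0.4658 -0.2446  0.1408]
side 1 476 [  0   0   0   0   0 132 299  17   1   0   0   1   0  26   0   0   0   0
   0]
 circ [0.4699 0.1949] 0.0637 13
 top 120 [0.4697 0.1917 0.1267] [0.4848 0.2168 0.1376] [0.4557 0.1744 0.1   ]
 dir [ 0.48584122 -0.87404708] [0.46924468 0.1924039  0.1232205 ]
```

View pics/c1.png

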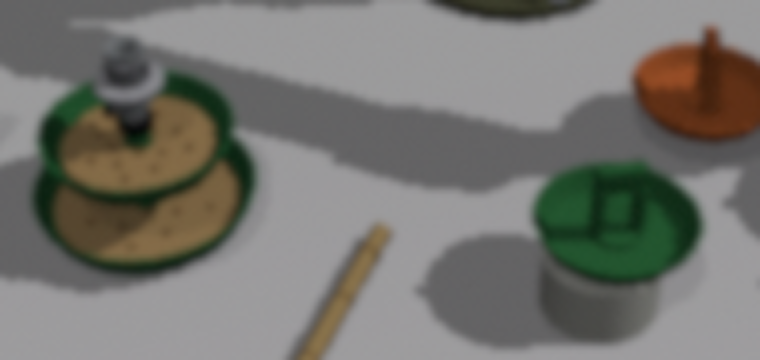

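```bash
cat >> h.py <<'E'
def go(x,y,z,yaw):
    o=env.get_obs(); p=np.array(o["tool_pos"]); R=Ro.from_euler('xyz',o["tool_rot"],degrees=True).as_matrix()
    s=R.T@(np.array([x,y,z])-p)*1000; t=-np.radians((yaw-o["tool_rot"][2]+180)%360-180)
    print("shift",s.round(1),"turn",t.round(3),"now",p.round(4),np.round(o["tool_rot"],2),"F",np.round(o["force"],2),"w",round(float(o["grip_width"]),4),"t",round(float(o["time_s"]),2))
E
python3 -c "
from h import *
go(.471,.197,.29,116)"
```

```text
shift [-411.6 -347.6  -85.9] turn 0.88 now [0.1524 0.6313 0.2035] [-1.7990e+02  1.0000e-02  1.6643e+02] F [ 0.44 -0.18  0.3 ] w 0.0867 t 0.1
```

Emit:
arm_command(series=[[[-38,-32,-30],0.14],[[-76,-64,-60],0.28],[[-114,-96,-86],0.42],[[-150,-127,-86],0.56],[[-187,-158,-86],0.7]], grip=-1)

```text
time_s: 0.6
tool_pos: [0.2889, 0.4461, 0.2911]
tool_rot: [179.9, -0.1, 126.0]
force: [0.8, 0.5, 0.5]
grip_width: 0.0868
grasp_force: 0.0
```

```bash
python3 -c "
from h import *
go(.471,.197,.29,116)"
```

```text
shift [-308.6    0.7    0.8] turn 0.175 now [0.2889 0.4461 0.2911] [ 1.7987e+02 -7.0000e-02  1.2603e+02] F [0.78 0.54 0.5 ] w 0.0868 t 0.6
```

Emit:
arm_command(series=[[[-49,0,0],0.14],[[-98,0,0],0.16],[[-147,0,0],0.16],[[-196,0,0],0.16],[[-245,0,0],0.16]])

```text
time_s: 1.1
tool_pos: [0.4336, 0.2479, 0.2896]
tool_rot: [-180.0, -0.0, 117.2]
force: [0.7, 0.3, -0.6]
grip_width: 0.087
grasp_force: 0.0
```

Emit:
arm_command(series=[[[-30,0,0],0],[[-60,0,0],0],[[-60,0,0],0],[[-60,0,0],0],[[-60,0,0],0]])

```text
time_s: 1.6
tool_pos: [0.4596, 0.1976, 0.2895]
tool_rot: [-180.0, -0.0, 117.3]
force: [0.2, -0.6, 0.2]
grip_width: 0.0871
grasp_force: 0.0
```

Run:
```python
from h import *
go(.471,.197,.29,116)
im,d,P,K,T=pts("wrist"); cv2.imwrite("pics/w1.png",im); np.savez("w1.npz",im=im,d=d,P=P)
hsv=cv2.cvtColor(im,cv2.COLOR_BGR2HSV)
g=(hsv[...,0]>50)&(hsv[...,0]<85)&(hsv[...,1]>110)&(d>0)&(abs(P[...,0]-.47)<.12)&(abs(P[...,1]-.2)<.12)
q=P[g]; print(len(q),np.histogram(q[:,2],np.arange(0.04,.16,.005))[0])
t=q[(q[:,2]>.115)&(q[:,2]<.16)]
print(np.median(t,0),cv2.minAreaRect((t[:,:2]*1000).astype(np.float32)))
r=q[(q[:,2]>.073)&(q[:,2]<.09)]; (print(cv2.minEnclosingCircle((r[:,:2]*1000).astype(np.float32)))) 
w=P[(d>0)&(P[...,2]>.04)&(P[...,2]<.07)&(abs(P[...,0]-.47)<.09)&(abs(P[...,1]-.2)<.09)&(hsv[...,1]<60)]
print(len(w))
```

```text
shift [-5.7  9.8 -0.5] turn 0.022 now [0.4596 0.1976 0.2895] [-1.7997e+02 -3.0000e-02  1.1726e+02] F [ 0.2  -0.65  0.19] w 0.0871 t 1.6
7792 [   0    0    0   12 4155 1041  778  711  598    7    8    4   10   10
    6   12    9   10  259  146    0    0    0]
[0.46874649 0.20303591 0.13449732] ((469.6841735839844, 201.107666015625), (13.962841987609863, 42.982078552246094), 25.260038375854492)
((470.60009765625, 200.22283935546875), 68.95011138916016)
0
```

View pics/w1.png

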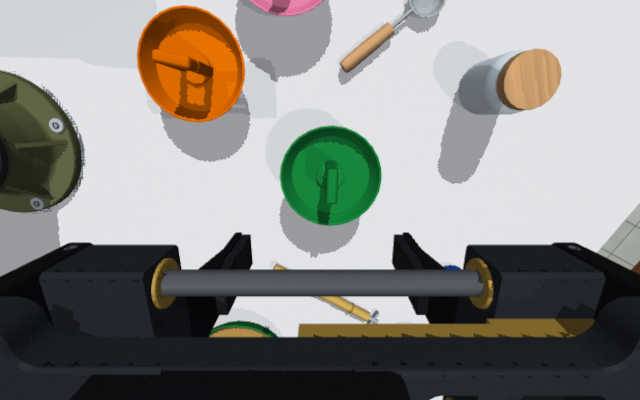

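The wrist view shows the green tray at (331,177), with its handle running nearly vertically. The tray centre is (0.470,0.2005) and the handle needs yaw 115.3. Next I move over the tower.

```bash
python3 -c "
from h import *
go(.495,-.213,.29,115.3)"
```

```text
shift [-381.3 -156.9   -0.5] turn 0.035 now [0.4596 0.1978 0.2895] [-1.7998e+02 -2.0000e-02  1.1730e+02] F [ 0.33  0.04 -0.18] w 0.0872 t 1.65
```

Emit:
arm_command(series=[[[-44,-18,0],0.035],[[-88,-36,0],0.035],[[-132,-54,0],0.035],[[-176,-72,0],0.035],[[-220,-90,0],0.035]])

```text
time_s: 2.15
tool_pos: [0.4806, -0.0409, 0.2899]
tool_rot: [180.0, -0.0, 115.3]
force: [1.4, -0.1, -0.6]
grip_width: 0.087
grasp_force: 0.0
```

Emit:
arm_command(series=[[[-44,-18,0],0],[[-88,-36,0],0],[[-132,-54,0],0],[[-161,-67,0],0],[[-161,-67,0],0]])

```text
time_s: 2.65
tool_pos: [0.4875, -0.2193, 0.29]
tool_rot: [-179.9, 0.2, 114.8]
force: [-0.8, -0.0, 0.0]
grip_width: 0.0872
grasp_force: 0.0
```

Emit:
arm_command(series=[[[0,0,0],0],[[0,0,0],0],[[0,0,0],0],[[0,0,0],0],[[0,0,0],0]], grip=0.0)

```text
time_s: 3.15
tool_pos: [0.4887, -0.2138, 0.2898]
tool_rot: [180.0, -0.0, 115.2]
force: [-0.8, 0.0, 0.5]
grip_width: 0.055
grasp_force: 0.0
```

```bash
cat > tw.py <<'E'
from h import *
import sys
go(.495,-.213,.29,115.3)
im,d,P,K,T=pts("wrist"); cv2.imwrite(f"pics/{sys.argv[1]}.png",im)
m=(d>0)&(np.hypot(P[...,0]-.495,P[...,1]+.213)<.05)&(P[...,2]>.12)&(P[...,2]<.215)
q=P[m]; h,e=np.histogram(q[:,2],np.arange(.12,.215,.003)); print([(round(float(a),3),int(b)) for a,b in zip(e,h) if b])
for lo,hi in [(.183,.195),(.150,.162)]:
    r=q[(q[:,2]>lo)&(q[:,2]<hi)]
    if len(r)>5: print(len(r),np.median(r,0).round(4),cv2.minEnclosingCircle((r[:,:2]*1000).astype(np.float32)), np.percentile(r[:,2],[10,50,90]).round(4))
hsv=cv2.cvtColor(im,cv2.COLOR_BGR2HSV)
g=(hsv[...,0]>50)&(hsv[...,0]<85)&(hsv[...,1]>110)&(d>0)&(P[...,2]>.09)&(P[...,2]<.106)&(np.hypot(P[...,0]-.495,P[...,1]+.213)<.12)
r=P[g]; 
if len(r)>5: print(len(r),cv2.minEnclosingCircle((r[:,:2]*1000).astype(np.float32)))
E
python3 tw.py w2
```

```text
shift [-2.   6.  -0.2] turn -0.001 now [ 0.4887 -0.2138  0.2898] [ 1.7998e+02 -1.0000e-02  1.1524e+02] F [-0.8   0.05  0.48] w 0.055 t 3.15
[(0.147, 63), (0.15, 1046), (0.153, 14), (0.156, 15), (0.159, 15), (0.162, 27), (0.165, 146), (0.168, 65), (0.171, 70), (0.174, 48), (0.177, 78), (0.18, 190), (0.183, 299), (0.186, 5)]
304 [ 0.4942 -0.2121  0.1844] ((494.2077331542969, -212.56430053710938), 16.42201805114746) [0.1835 0.1844 0.1853]
1090 [ 0.4871 -0.2029  0.1514] ((493.9623107910156, -212.4439239501953), 29.68009376525879) [0.1505 0.1514 0.1523]
2339 ((494.1926574707031, -212.5187530517578), 84.58019256591797)
```

View pics/w2.png

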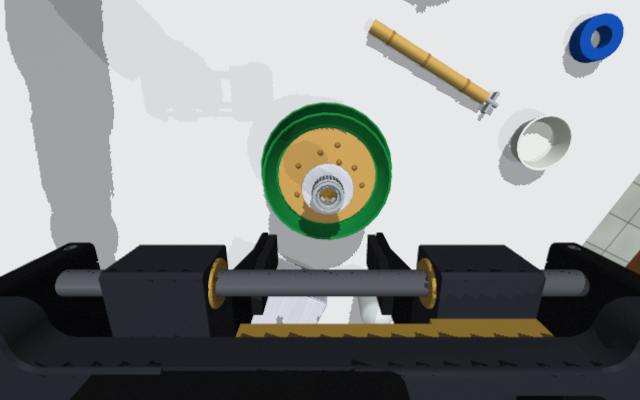

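The coupler is at (328,190) in the picture. The axis is (0.4941,-0.2125), the mouth at 0.1844 and the flange at 0.1514, so the fingertips should meet the flange at TCP z≈0.159.

```bash
python3 -c "
from h import *
go(.4941,-.2125,.166,115.3)"
```

```text
shift [ -1.    5.5 123.8] turn -0.001 now [ 0.4887 -0.214   0.2898] [ 1.7998e+02 -1.0000e-02  1.1522e+02] F [-0.42  0.91  0.06] w 0.051 t 3.2
```

Emit:
arm_command(series=[[[-1,5.5,20],0],[[-1,5.5,40],0],[[-1,5.5,60],0],[[-1,5.5,70],0],[[-1,5.5,70],0]])

```text
time_s: 3.7
tool_pos: [0.4931, -0.2127, 0.2187]
tool_rot: [-179.9, -0.1, 115.2]
force: [0.7, -0.1, 0.3]
grip_width: 0.0433
grasp_force: 0.0
```

```bash
python3 -c "
from h import *
go(.4941,-.2125,.166,115.3)"
```

```text
shift [-0.3  1.1 52.7] turn -0.002 now [ 0.4931 -0.2127  0.2187] [-1.7990e+02 -8.0000e-02  1.1516e+02] F [ 0.74 -0.06  0.26] w 0.0433 t 3.7
```

Emit:
arm_command(series=[[[0,0.8,15],0],[[0,0.8,30],0],[[0,0.8,45],0],[[0,0.8,52],0],[[0,0.8,52],0]])

```text
time_s: 4.2
tool_pos: [0.4937, -0.2125, 0.1663]
tool_rot: [-179.9, -0.1, 115.1]
force: [0.6, -0.3, 0.1]
grip_width: 0.0434
grasp_force: 0.0
```

```bash
python3 -c "
from h import *
go(.4941,-.2125,.159,115.3)"
```

```text
shift [-0.2  0.4  7.3] turn -0.003 now [ 0.4937 -0.2125  0.1663] [-1.7987e+02 -8.0000e-02  1.1514e+02] F [ 0.58 -0.26  0.12] w 0.0434 t 4.2
```

Contact should come at about 7 mm, and the stop at about 14.5 mm. I go to 11 mm first and read the force.

Emit:
arm_command(series=[[[0,0.3,3],0],[[0,0.3,6],0],[[0,0.3,9],0],[[0,0.3,11],0],[[0,0.3,11],0]])

```text
time_s: 4.7
tool_pos: [0.4948, -0.2126, 0.1566]
tool_rot: [-180.0, -0.0, 115.2]
force: [-0.1, -0.1, -0.8]
grip_width: 0.0433
grasp_force: 0.0
```

Emit:
arm_command(series=[[[0,0,0.5],0],[[0,0,1],0],[[0,0,1.5],0],[[0,0,2],0],[[0,0,2],0]])

```text
time_s: 5.2
tool_pos: [0.4949, -0.2127, 0.1548]
tool_rot: [180.0, -0.0, 115.2]
force: [-0.6, 0.5, 0.2]
grip_width: 0.0433
grasp_force: 0.0
```

Emit:
arm_command(series=[[[0,0,0.5],0],[[0,0,1],0],[[0,0,1.5],0],[[0,0,2],0],[[0,0,2],0]])

```text
time_s: 5.7
tool_pos: [0.4948, -0.2127, 0.1527]
tool_rot: [-180.0, -0.0, 115.2]
force: [0.2, -0.0, -1.0]
grip_width: 0.0435
grasp_force: 0.0
```

Run:
```python
from h import *
o=env.get_obs();print(o["force"],o["wrist_torque"],o["tool_pos"])
im,d,P,K,T=pts("wrist"); cv2.imwrite("pics/w3.png",im[100:380,120:540][:, :] if 1 else im)
m=(d>0)&(np.hypot(P[...,0]-.494,P[...,1]+.2125)<.05)&(P[...,2]>.12)&(P[...,2]<.2)
q=P[m]; h,e=np.histogram(q[:,2],np.arange(.12,.2,.003)); print([(round(float(a),3),int(b)) for a,b in zip(e,h) if b])
```

```text
[ 0.23777557 -0.0486984  -0.95600889] [-0.03180207 -0.0149062   0.00675546] [ 0.49481815 -0.21266809  0.15269763]
[(0.144, 1), (0.147, 97), (0.15, 2325), (0.153, 61), (0.156, 70), (0.159, 80), (0.162, 87), (0.165, 412), (0.168, 265), (0.171, 375), (0.174, 333), (0.177, 352), (0.18, 544), (0.183, 722), (0.186, 117), (0.189, 114), (0.192, 149), (0.195, 159)]
```

View pics/w3.png

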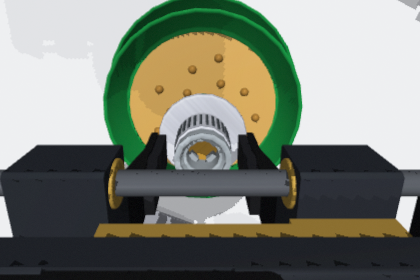

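The fingers straddle the coupler, with the flange at crop (203,115) still up, and there is no force yet. I'll check where the fingertips really are from the depth.

Run:
```python
from h import *
o=env.get_obs()
im,d,P,K,T=pts("wrist")
R=Ro.from_euler('xyz',o["tool_rot"],degrees=True).as_matrix(); Q=(P-o["tool_pos"])@R*1000
hsv=cv2.cvtColor(im,cv2.COLOR_BGR2HSV)
dark=(hsv[...,2]<50)&(d>0)&(abs(Q[...,0])<20)&(abs(Q[...,1])<45)&(Q[...,2]>-40)&(Q[...,2]<20)
for s in(-1,1):
    q=Q[dark&(Q[...,1]*s>0)]; print(len(q)); 
    for lo in range(-40,20,6):
        r=q[(q[:,2]>=lo)&(q[:,2]<lo+6)]
        if len(r): print(lo,len(r),np.percentile(r[:,1],[2,50,98]).round(1),np.percentile(r[:,0],[2,98]).round(1))
m=(d>0)&(Q[...,2]>-2)&(Q[...,2]<5)&(np.hypot(Q[...,0],Q[...,1])<36)&~dark
q=Q[m]; print("flange",len(q),q[:,:2].min(0),q[:,:2].max(0),np.median(q[:,2]), cv2.minEnclosingCircle(q[:,:2].astype(np.float32)))
m=(d>0)&(Q[...,2]>-34)&(Q[...,2]<-28)&(np.hypot(Q[...,0],Q[...,1])<22)&~dark
q=Q[m]; print("mouth",len(q),np.median(q[:,2]), cv2.minEnclosingCircle(q[:,:2].astype(np.float32)))
```

```text
373
-40 113 [-30.7 -25.  -22.4] [-1.5 11.5]
-34 105 [-30.1 -24.5 -22.3] [-5.  11.6]
-28 102 [-30.4 -24.  -22.4] [-7.2 11.4]
-22 53 [-30.  -24.  -22.4] [-8.5 11.6]
363
-40 125 [20.9 23.9 29.3] [-1.5 11.6]
-34 108 [20.9 23.  29.1] [-5.2 11.7]
-28 100 [20.9 23.  28.9] [-6.7 11.6]
-22 30 [21.5 24.6 29.1] [ 9.3 11.4]
flange 2453 [-22.14184466 -29.67286925] [29.99678299 28.61525308] 1.3521619959635878 ((0.29167428612709045, -0.4794725477695465), 29.85984230041504)
mouth 881 -31.24601397761813 ((0.8122954964637756, -0.327121376991272), 16.338729858398438)
```

Run:
```python
from h import *
o=env.get_obs()
im,d,P,K,T=pts("wrist")
R=Ro.from_euler('xyz',o["tool_rot"],degrees=True).as_matrix(); Q=(P-o["tool_pos"])@R*1000
for c in (285,288,291,357,360,364):
    print(c,[(r,Q[r,c].round(0).astype(int).tolist(),int(im[r,c].max())) for r in range(222,270,4)])
```

```text
285 [(222, [11, -25, 0], 219), (226, [8, -25, 1], 217), (230, [5, -25, 1], 220), (234, [10, -23, -18], 139), (238, [8, -23, -20], 21), (242, [6, -23, -21], 12), (246, [4, -22, -22], 17), (250, [2, -22, -23], 18), (254, [-1, -23, -23], 19), (258, [-3, -23, -23], 17), (262, [-5, -23, -24], 16), (266, [-7, -23, -25], 18)]
288 [(222, [10, -23, 2], 214), (226, [7, -23, 2], 215), (230, [5, -23, 2], 218), (234, [2, -23, 0], 219), (238, [-1, -24, 1], 213), (242, [-4, -24, 1], 220), (246, [-7, -24, 1], 230), (250, [-10, -24, 1], 231), (254, [-13, -24, 2], 227), (258, [-16, -24, 1], 197), (262, [-57, -33, 71], 112), (266, [-63, -34, 74], 69)]
291 [(222, [11, -21, 0], 215), (226, [8, -21, 1], 213), (230, [5, -21, 0], 210), (234, [2, -21, 1], 220), (238, [-1, -21, 0], 215), (242, [-4, -21, 1], 210), (246, [-8, -22, 2], 232), (250, [-10, -22, 2], 231), (254, [-13, -22, 1], 228), (258, [-16, -22, 0], 228), (262, [-19, -22, 1], 190), (266, [-63, -31, 75], 71)]
357 [(222, [10, 23, 1], 213), (226, [8, 23, 1], 207), (230, [5, 23, 1], 206), (234, [2, 23, 1], 207), (238, [-1, 23, 1], 180), (242, [-3, 23, 0], 159), (246, [2, 21, -18], 167), (250, [0, 21, -18], 100), (254, [-3, 21, -19], 98), (258, [-5, 21, -20], 88), (262, [-8, 21, -20], 76), (266, [-62, 34, 73], 99)]
360 [(222, [11, 25, 0], 210), (226, [8, 25, 1], 209), (230, [5, 25, 1], 206), (234, [9, 23, -17], 133), (238, [10, 22, -24], 31), (242, [10, 21, -29], 23), (246, [8, 21, -31], 20), (250, [5, 21, -30], 18), (254, [4, 21, -32], 21), (258, [1, 21, -31], 19), (262, [-1, 21, -33], 17), (266, [-4, 21, -32], 18)]
364 [(222, [-16, 38, 71], 205), (226, [7, 28, 2], 183), (230, [4, 28, 2], 208), (234, [10, 25, -17], 133), (238, [10, 24, -23], 31), (242, [9, 24, -28], 29), (246, [9, 23, -33], 29), (250, [10, 22, -39], 30), (254, [9, 21, -43], 18), (258, [7, 22, -43], 19), (262, [4, 22, -43], 20), (266, [3, 22, -43], 22)]
```

By depth the fingertips end at tool z ≈ -17.5 mm, not +8, so about 18.5 mm remains to the flange. I continue by feel.

Emit:
arm_command(series=[[[0,-0.3,3],0],[[0,-0.3,6],0],[[0,-0.3,9],0],[[0,-0.3,12],0],[[0,-0.3,15],0]])

```text
time_s: 6.35
tool_pos: [0.4946, -0.2128, 0.1374]
tool_rot: [-180.0, -0.0, 115.2]
force: [-0.6, -0.0, -0.1]
grip_width: 0.0438
grasp_force: 0.0
```

Emit:
arm_command(series=[[[0,0,1],0],[[0,0,2],0],[[0,0,3],0],[[0,0,4],0],[[0,0,5],0]])

```text
time_s: 6.85
tool_pos: [0.4947, -0.2129, 0.1336]
tool_rot: [180.0, -0.0, 115.2]
force: [-1.7, 1.2, 7.0]
grip_width: 0.0438
grasp_force: 3.4
```

Emit:
arm_command(series=[[[0,0,1],0],[[0,0,2],0],[[0,0,3],0],[[0,0,4],0],[[0,0,4.5],0]])

```text
time_s: 7.35
tool_pos: [0.4947, -0.2129, 0.1294]
tool_rot: [180.0, -0.0, 115.2]
force: [-3.0, 1.8, 8.1]
grip_width: 0.0438
grasp_force: 4.0
```

Emit:
arm_command(series=[[[0,0,0.5],0],[[0,0,1.0],0],[[0,0,1.5],0],[[0,0,1.5],0],[[0,0,1.5],0]])

```text
time_s: 7.85
tool_pos: [0.4947, -0.2129, 0.1279]
tool_rot: [180.0, -0.0, 115.2]
force: [-4.0, 0.6, 8.9]
grip_width: 0.0433
grasp_force: 4.0
```

Emit:
arm_command(series=[[[0,0,0.3],0],[[0,0,0.6],0],[[0,0,0.8],0],[[0,0,0.8],0],[[0,0,0.8],0]])

```text
time_s: 8.35
tool_pos: [0.4947, -0.2129, 0.1272]
tool_rot: [180.0, -0.0, 115.1]
force: [-3.0, 0.4, 8.7]
grip_width: 0.0433
grasp_force: 4.2
```

Emit:
arm_command(series=[[[0,0,0.2],0],[[0,0,0.4],0],[[0,0,0.6],0],[[0,0,0.6],0],[[0,0,0.6],0]])

```text
time_s: 8.85
tool_pos: [0.4948, -0.2129, 0.127]
tool_rot: [180.0, -0.0, 115.2]
force: [-3.1, 2.2, 11.7]
grip_width: 0.0434
grasp_force: 5.7
```

Emit:
arm_command(series=[[[0,0,0.2],0],[[0,0,0.4],0],[[0,0,0.4],0],[[0,0,0.4],0],[[0,0,0.4],0]])

```text
time_s: 9.35
tool_pos: [0.4947, -0.2129, 0.127]
tool_rot: [179.9, -0.1, 115.1]
force: [-5.0, 3.5, 14.2]
grip_width: 0.0432
grasp_force: 7.0
```

The sleeve is at its stop. I lift off straight up.

Emit:
arm_command(series=[[[0,0,-3],0],[[0,0,-8],0],[[0,0,-15],0],[[0,0,-30],0],[[0,0,-45],0]])

```text
time_s: 9.85
tool_pos: [0.4946, -0.2129, 0.1712]
tool_rot: [-180.0, 0.0, 115.1]
force: [0.2, -0.7, 0.6]
grip_width: 0.0435
grasp_force: 0.0
```

Emit:
arm_command(series=[[[0,0,-30],0],[[0,0,-60],0],[[0,0,-90],0],[[0,0,-115],0],[[0,0,-115],0]])

```text
time_s: 10.35
tool_pos: [0.4965, -0.214, 0.2897]
tool_rot: [179.6, 0.2, 115.1]
force: [-0.2, -0.3, -0.3]
grip_width: 0.0438
grasp_force: 0.0
```

```bash
python3 tw.py w4; python3 -c "
from h import *
go(.470,.2005,.29,115.3)"
```

```text
shift [ 1.6 -1.  -0.3] turn -0.003 now [ 0.4965 -0.214   0.2897] [179.64   0.24 115.13] F [-0.17 -0.32 -0.29] w 0.0438 t 10.35
[(0.141, 19), (0.144, 969), (0.147, 53), (0.15, 12), (0.153, 17), (0.156, 12), (0.159, 17), (0.162, 26), (0.165, 28), (0.168, 69), (0.171, 174), (0.174, 62), (0.177, 75), (0.18, 196), (0.183, 297), (0.186, 2)]
299 [ 0.4931 -0.2127  0.1844] ((494.14752197265625, -212.6945037841797), 16.418724060058594) [0.1835 0.1844 0.1851]
58 [ 0.4874 -0.1985  0.1561] ((493.2163391113281, -210.13148498535156), 17.06403923034668) [0.1519 0.1561 0.161 ]
2360 ((494.028076171875, -212.70745849609375), 84.49365234375)
shift [385.7 152.7  -2.8] turn -0.003 now [ 0.4956 -0.2135  0.2876] [1.7978e+02 1.3000e-01 1.1514e+02] F [-0.8   0.96 -1.07] w 0.0435 t 10.4
```

The flange is 6 mm lower and stays there, and the mouth is unchanged at 0.1844. Now to the tray.

Emit:
arm_command(series=[[[44,17.5,0],0],[[88,35,0],0],[[132,52.5,0],0],[[176,70,0],0],[[220,87.5,0],0]], grip=-1, grip_force=45)

```text
time_s: 10.9
tool_pos: [0.4793, 0.0253, 0.2846]
tool_rot: [-180.0, -0.0, 115.2]
force: [0.6, 0.7, 0.1]
grip_width: 0.0754
grasp_force: 0.0
```

Emit:
arm_command(series=[[[44,17.5,0],0],[[88,35,0],0],[[132,52.5,0],0],[[165,65,0],0],[[165,65,0],0]])

```text
time_s: 11.4
tool_pos: [0.4666, 0.2067, 0.2835]
tool_rot: [-179.9, -0.1, 115.7]
force: [-0.5, -1.1, -0.6]
grip_width: 0.0868
grasp_force: 0.0
```

```bash
python3 -c "
from h import *
go(.470,.2005,.15,115.3)"
```

```text
shift [ -7.2   0.7 133.5] turn 0.007 now [0.4666 0.2067 0.2835] [-1.7987e+02 -5.0000e-02  1.1571e+02] F [-0.54 -1.09 -0.58] w 0.0868 t 11.4
```

Emit:
arm_command(series=[[[0,0,30],0],[[0,0,60],0],[[0,0,90],0],[[0,0,110],0],[[0,0,110],0]])

```text
time_s: 11.9
tool_pos: [0.4666, 0.1985, 0.1717]
tool_rot: [-179.6, 0.1, 115.1]
force: [0.7, -0.2, -0.2]
grip_width: 0.0872
grasp_force: 0.0
```

Run:
```python
from h import *
go(.470,.2005,.086,115.3)
o=env.get_obs()
im,d,P,K,T=pts("wrist")
hsv=cv2.cvtColor(im,cv2.COLOR_BGR2HSV)
g=(hsv[...,0]>50)&(hsv[...,0]<85)&(hsv[...,1]>110)&(d>0)&(abs(P[...,0]-.47)<.12)&(abs(P[...,1]-.2)<.12)
q=P[g]
t=q[(q[:,2]>.13)&(q[:,2]<.145)]
print(np.median(t,0),cv2.minAreaRect((t[:,:2]*1000).astype(np.float32)))
r=q[(q[:,2]>.073)&(q[:,2]<.09)]; (print(cv2.minEnclosingCircle((r[:,:2]*1000).astype(np.float32))))
```

```text
shift [ 0.5  4.5 85.6] turn -0.003 now [0.4666 0.1985 0.1717] [-1.7961e+02  7.0000e-02  1.1511e+02] F [ 0.73 -0.19 -0.23] w 0.0872 t 11.9
[0.46927616 0.20237081 0.13478674] ((469.6174621582031, 201.1694793701172), (13.4113130569458, 42.741920471191406), 26.026161193847656)
((470.6643981933594, 200.15541076660156), 69.21477508544922)
```

Emit:
arm_command(series=[[[0.5,4,20],0],[[0.5,4,40],0],[[0.5,4,60],0],[[0.5,4,75],0],[[0.5,4,85],0]])

```text
time_s: 12.45
tool_pos: [0.4729, 0.2026, 0.0904]
tool_rot: [179.9, 0.0, 115.1]
force: [-0.3, -0.2, 0.4]
grip_width: 0.087
grasp_force: 0.0
```

Emit:
arm_command(series=[[[0,0,0],0],[[0,0,0],0],[[0,0,0],0],[[0,0,0],0],[[0,0,0],0]])

```text
time_s: 12.95
tool_pos: [0.4728, 0.2028, 0.0906]
tool_rot: [179.9, -0.0, 115.2]
force: [0.6, -0.4, 0.4]
grip_width: 0.0874
grasp_force: 0.0
```

```bash
python3 -c "
from h import *
go(.4698,.2008,.086,115.3)"
```

```text
shift [-0.6 -3.6  4.6] turn -0.003 now [0.4728 0.2028 0.0906] [ 1.7993e+02 -1.0000e-02  1.1516e+02] F [ 0.63 -0.38  0.38] w 0.0874 t 12.95
```

Emit:
arm_command(series=[[[-0.6,-3.6,3],0],[[-0.6,-3.6,3],0],[[-0.6,-3.6,3],0],[[-0.6,-3.6,3],0],[[-0.6,-3.6,3],0]])

```text
time_s: 13.45
tool_pos: [0.4695, 0.2006, 0.0871]
tool_rot: [180.0, -0.0, 115.2]
force: [-0.3, -0.0, -0.5]
grip_width: 0.0871
grasp_force: 0.0
```

Emit:
arm_command(series=[[[0,0,0],0],[[0,0,0],0],[[0,0,0],0],[[0,0,0],0],[[0,0,0],0]], grip=1, grip_force=45)

```text
time_s: 13.95
tool_pos: [0.4694, 0.2006, 0.087]
tool_rot: [180.0, 0.0, 115.2]
force: [-0.7, -0.0, -0.0]
grip_width: 0.0547
grasp_force: 0.0
```

Emit:
arm_command(series=[[[0,0,0],0],[[0,0,0],0],[[0,0,0],0],[[0,0,0],0],[[0,0,0],0]])

```text
time_s: 14.45
tool_pos: [0.4698, 0.2008, 0.0872]
tool_rot: [179.9, -0.0, 115.2]
force: [2.5, 1.1, 3.1]
grip_width: 0.015
grasp_force: 1.5
```

Emit:
arm_command(series=[[[0,0,0],0],[[0,0,0],0],[[0,0,0],0],[[0,0,0],0],[[0,0,0],0]])

```text
time_s: 14.95
tool_pos: [0.4696, 0.2007, 0.0871]
tool_rot: [180.0, -0.0, 115.2]
force: [1.2, 0.8, -0.7]
grip_width: 0.0136
grasp_force: 45.0
```

Emit:
arm_command(series=[[[0,0,-10],0],[[0,0,-20],0],[[0,0,-35],0],[[0,0,-55],0],[[0,0,-80],0]])

```text
time_s: 15.45
tool_pos: [0.4685, 0.2, 0.1676]
tool_rot: [-179.9, 0.0, 115.1]
force: [0.1, -0.5, -2.7]
grip_width: 0.0138
grasp_force: 45.0
```

Emit:
arm_command(series=[[[0,0,-30],0],[[0,0,-60],0],[[0,0,-90],0],[[0,0,-110],0],[[0,0,-120],0]])

```text
time_s: 15.95
tool_pos: [0.4699, 0.2006, 0.2897]
tool_rot: [179.8, -0.0, 115.1]
force: [0.1, -0.9, -3.0]
grip_width: 0.0136
grasp_force: 45.0
```

```bash
python3 -c "
from h import *
go(.4941,-.2126,.29,115.3)
print(env.get_obs()['grasp_force'])
im,d,P,K,T=pts('wrist')
o=env.get_obs();R=Ro.from_euler('xyz',o['tool_rot'],degrees=True).as_matrix(); Q=(P-o['tool_pos'])@R*1000
hsv=cv2.cvtColor(im,cv2.COLOR_BGR2HSV)
g=(hsv[...,0]>50)&(hsv[...,0]<85)&(hsv[...,1]>110)&(d>0)&(np.hypot(Q[...,0],Q[...,1])<80)&(Q[...,2]<60)
q=Q[g];print(np.histogram(q[:,2],np.arange(-60,60,4)))
r=q[(q[:,2]>-4)&(q[:,2]<14)];print(cv2.minEnclosingCircle(r[:,:2].astype(np.float32)))
f=q[(q[:,2]>16)&(q[:,2]<30)];A=np.c_[f[:,:2],np.ones(len(f))];print(np.degrees(np.linalg.lstsq(A,f[:,2],rcond=None)[0][:2]),np.median(f,0))
cv2.imwrite('pics/w5.png',im)
"
```

```text
shift [-384.3 -153.7   -1. ] turn -0.003 now [0.4699 0.2006 0.2897] [ 1.7981e+02 -4.0000e-02  1.1514e+02] F [ 0.12 -0.86 -2.97] w 0.0136 t 15.95
44.95278644375503
(array([   0,    3,  235,  987,  126,   84,   72,   70,   51,   96,   88,
         45,   52,   37,   42,   36, 1956, 1305, 1269, 1534, 1960, 9275,
          0,    0,    0,    0,    0,    0,    0]), array([-60, -56, -52, -48, -44, -40, -36, -32, -28, -24, -20, -16, -12,
        -8,  -4,   0,   4,   8,  12,  16,  20,  24,  28,  32,  36,  40,
        44,  48,  52,  56]))
((-0.972270131111145, -0.7989266514778137), 69.426025390625)
[-0.68775257 -0.11530611] [21.12622439 -0.84877716 24.90166597]
```

View pics/w5.png

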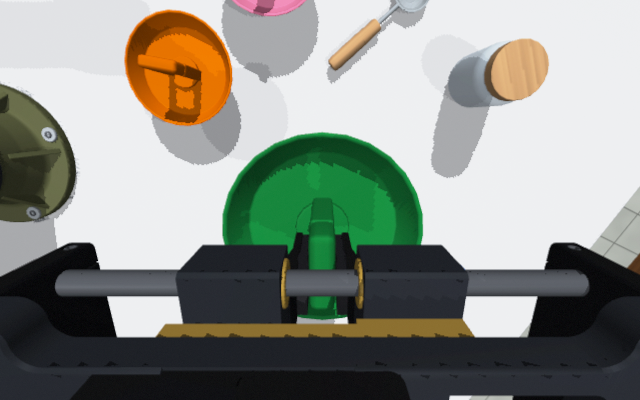

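The tray hangs level in the grip, with its handle centred at (322,255). I carry it to the tower axis.

Emit:
arm_command(series=[[[-25,-10,0],0],[[-65,-26,0],0],[[-109,-43.5,0],0],[[-153,-61,0],0],[[-197,-79,0],0]])

```text
time_s: 16.5
tool_pos: [0.4807, -0.0132, 0.286]
tool_rot: [-179.9, -0.0, 115.2]
force: [1.3, 0.4, -3.1]
grip_width: 0.0135
grasp_force: 45.0
```

Emit:
arm_command(series=[[[-44,-17.5,0],0],[[-88,-35,0],0],[[-130,-52,0],0],[[-165,-66,0],0],[[-185,-74,0],0]])

```text
time_s: 17.0
tool_pos: [0.4916, -0.2143, 0.2863]
tool_rot: [-179.9, 0.0, 114.9]
force: [-0.1, -0.6, -2.5]
grip_width: 0.0137
grasp_force: 45.0
```

Emit:
arm_command(series=[[[0,0,0],0],[[0,0,0],0],[[0,0,0],0],[[0,0,0],0],[[0,0,0],0]])

```text
time_s: 17.5
tool_pos: [0.4935, -0.2091, 0.2869]
tool_rot: [180.0, -0.0, 115.3]
force: [-0.3, 0.8, -2.2]
grip_width: 0.0135
grasp_force: 45.0
```

```bash
python3 -c "
from h import *
go(.4943,-.2116,.256,115.3)"
```

```text
shift [-2.6 -0.3 30.9] turn -0.001 now [ 0.4935 -0.2091  0.2869] [ 1.7998e+02 -3.0000e-02  1.1527e+02] F [-0.32  0.77 -2.16] w 0.0135 t 17.5
```

Emit:
arm_command(series=[[[-2.6,-0.3,5],0],[[-2.6,-0.3,12],0],[[-2.6,-0.3,20],0],[[-2.6,-0.3,28],0],[[-2.6,-0.3,31],0]])

```text
time_s: 18.0
tool_pos: [0.4935, -0.2124, 0.2546]
tool_rot: [-179.9, -0.1, 115.2]
force: [0.3, -0.4, -2.2]
grip_width: 0.0137
grasp_force: 45.0
```

Emit:
arm_command(series=[[[0,0,0],0],[[0,0,0],0],[[0,0,0],0],[[0,0,0],0],[[0,0,0],0]])

```text
time_s: 18.5
tool_pos: [0.4943, -0.2128, 0.2562]
tool_rot: [180.0, 0.0, 115.2]
force: [0.3, -0.1, -2.0]
grip_width: 0.0136
grasp_force: 45.0
```

```bash
python3 -c "
from h import *
go(.4943,-.2116,.241,115.3)
im,d=viewer.read_camera('side')
cv2.imwrite('pics/s2.png',cv2.resize(im[170:330,260:440],None,fx=4,fy=3.7,interpolation=2)[:, :])"
```

```text
shift [ 1.   0.5 15.2] turn -0.003 now [ 0.4943 -0.2128  0.2562] [1.7998e+02 1.0000e-02 1.1516e+02] F [ 0.32 -0.06 -2.02] w 0.0136 t 18.5
```

View pics/s2.png

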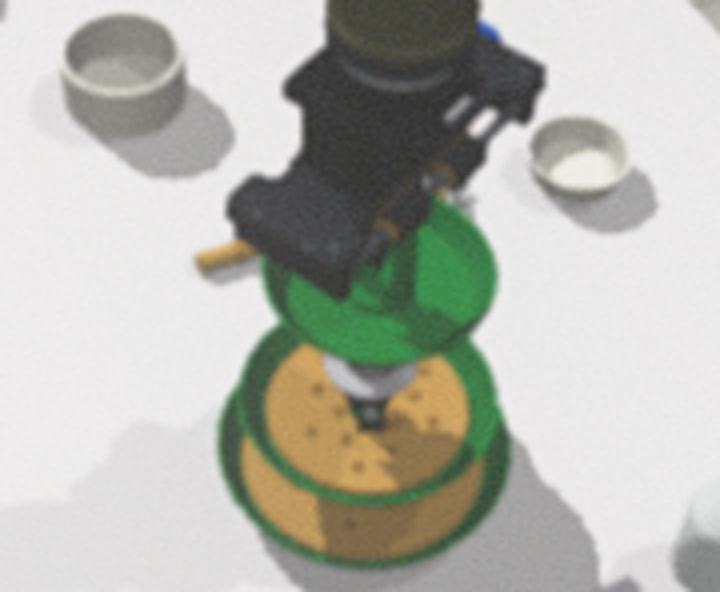

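The side view shows the tray level above the coupler, with the flange still down at (370,375). I go down by feel.

Emit:
arm_command(series=[[[0.8,0.4,2],0],[[0.8,0.4,4],0],[[0.8,0.4,6],0],[[0.8,0.4,8],0],[[0.8,0.4,10],0]])

```text
time_s: 19.05
tool_pos: [0.4941, -0.2118, 0.2457]
tool_rot: [-180.0, -0.0, 115.2]
force: [-0.3, -0.2, -2.5]
grip_width: 0.0136
grasp_force: 45.0
```

Emit:
arm_command(series=[[[0,0,1],0],[[0,0,2],0],[[0,0,3],0],[[0,0,4],0],[[0,0,5],0]])

```text
time_s: 19.55
tool_pos: [0.4942, -0.2119, 0.2409]
tool_rot: [180.0, 0.0, 115.1]
force: [0.5, -0.1, -2.0]
grip_width: 0.0136
grasp_force: 45.0
```

Emit:
arm_command(series=[[[0,0,1],0],[[0,0,2],0],[[0,0,3],0],[[0,0,4],0],[[0,0,5],0]])

```text
time_s: 20.05
tool_pos: [0.4944, -0.212, 0.2366]
tool_rot: [179.9, 0.0, 115.2]
force: [-1.1, 0.5, 5.1]
grip_width: 0.0133
grasp_force: 45.0
```

Emit:
arm_command(series=[[[0,0,1],0],[[0,0,2],0],[[0,0,3],0],[[0,0,4],0],[[0,0,5],0]])

```text
time_s: 20.55
tool_pos: [0.4947, -0.2121, 0.2317]
tool_rot: [179.9, 0.1, 115.2]
force: [-0.3, 0.9, 7.5]
grip_width: 0.0137
grasp_force: 45.0
```

Emit:
arm_command(series=[[[0,0,1],0],[[0,0,2],0],[[0,0,3],0],[[0,0,4],0],[[0,0,4.5],0]])

```text
time_s: 21.05
tool_pos: [0.4948, -0.2122, 0.2277]
tool_rot: [179.9, 0.1, 115.1]
force: [-1.6, -0.5, 9.8]
grip_width: 0.0137
grasp_force: 45.0
```

Emit:
arm_command(series=[[[0,0,0.5],0],[[0,0,1],0],[[0,0,1.5],0],[[0,0,1.5],0],[[0,0,1.5],0]])

```text
time_s: 21.55
tool_pos: [0.4948, -0.2122, 0.2262]
tool_rot: [179.9, 0.1, 115.2]
force: [-2.1, 0.2, 9.4]
grip_width: 0.0137
grasp_force: 45.0
```

Emit:
arm_command(series=[[[0,0,0.4],0],[[0,0,0.8],0],[[0,0,1.2],0],[[0,0,1.2],0],[[0,0,1.2],0]])

```text
time_s: 22.05
tool_pos: [0.4947, -0.2122, 0.2249]
tool_rot: [179.9, 0.1, 115.2]
force: [-1.4, -0.1, 8.6]
grip_width: 0.0137
grasp_force: 45.0
```

Emit:
arm_command(series=[[[0,0,0.3],0],[[0,0,0.6],0],[[0,0,0.8],0],[[0,0,0.8],0],[[0,0,0.8],0]])

```text
time_s: 22.55
tool_pos: [0.4948, -0.2122, 0.2243]
tool_rot: [179.9, 0.1, 115.2]
force: [-2.2, 0.6, 10.3]
grip_width: 0.0135
grasp_force: 45.0
```

Emit:
arm_command(series=[[[0,0,0.3],0],[[0,0,0.6],0],[[0,0,0.8],0],[[0,0,0.8],0],[[0,0,0.8],0]])

```text
time_s: 23.05
tool_pos: [0.495, -0.2123, 0.2242]
tool_rot: [179.9, 0.1, 115.1]
force: [-2.0, 0.8, 13.5]
grip_width: 0.0136
grasp_force: 45.0
```

```bash
cat > fl.py <<'E'
from h import *
go(.4943,-.2116,.241,115.3)
im,d,P,K,T=pts('side')
hsv=cv2.cvtColor(im,cv2.COLOR_BGR2HSV)
m=(d>0)&(np.hypot(P[...,0]-.494,P[...,1]+.2125)<.032)&(P[...,2]>.125)&(hsv[...,1]<60)&(hsv[...,2]>120)&(P[...,2]<.175)
q=P[m];print(len(q),np.percentile(q[:,2],[10,25,50,75,90]).round(4))
E
python3 fl.py
```

```text
shift [  0.9  -0.3 -16.8] turn -0.003 now [ 0.495  -0.2123  0.2242] [1.7987e+02 6.0000e-02 1.1515e+02] F [-1.98  0.82 13.5 ] w 0.0136 t 23.05Traceback (most recent call last):
  File "fl.py", line 6, in <module>
    q=P[m];print(len(q),np.percentile(q[:,2],[10,25,50,75,90]).round(4))
                        ~~~~~~~~~~~~~^^^^^^^^^^^^^^^^^^^^^^^^^
    return _quantile_unchecked(
        a, q, axis, out, overwrite_input, method, keepdims, weights)
    return _ureduce(a,
                    func=_quantile_ureduce_func,
    ...<5 lines>...
                    overwrite_input=overwrite_input,
                    method=method)
    r = func(a, **kwargs)
    result = _quantile(arr,
                       quantiles=q,
    ...<2 lines>...
                       out=out,
                       weights=wgt)
    slices_having_nans = np.isnan(arr[-1, ...])
                                  ~~~^^^^^^^^^
IndexError: index -1 is out of bounds for axis 0 with size 0
```

Emit:
arm_command(series=[[[0,0,0.3],0],[[0,0,0.6],0],[[0,0,0.6],0],[[0,0,0.6],0],[[0,0,0.6],0]])

```text
time_s: 23.6
tool_pos: [0.4951, -0.2123, 0.2242]
tool_rot: [179.9, 0.1, 115.2]
force: [-4.0, 2.3, 16.7]
grip_width: 0.0135
grasp_force: 45.0
```

Run:
```python
from h import *
im,d,P,K,T=pts('scene')
m=(d>0)&(np.hypot(P[...,0]-.494,P[...,1]+.2125)<.045)&(P[...,2]>.125)&(P[...,2]<.185)
q=P[m];print(len(q)); h,e=np.histogram(q[:,2],np.arange(.125,.188,.003)); print([(round(float(a),3),int(b)) for a,b in zip(e,h) if b])
im2,d2,P2,_,_=pts('side')
cv2.imwrite('pics/f.png',np.hstack([cv2.resize(im[140:240,210:310],(390,390),interpolation=2),cv2.resize(im2[200:330,285:415],(390,390),interpolation=2)]))
```

```text
142
[(0.125, 4), (0.128, 7), (0.131, 7), (0.134, 6), (0.137, 3), (0.146, 5), (0.149, 14), (0.152, 56), (0.155, 16), (0.158, 10), (0.161, 5), (0.164, 7), (0.167, 2)]
```

View pics/f.png

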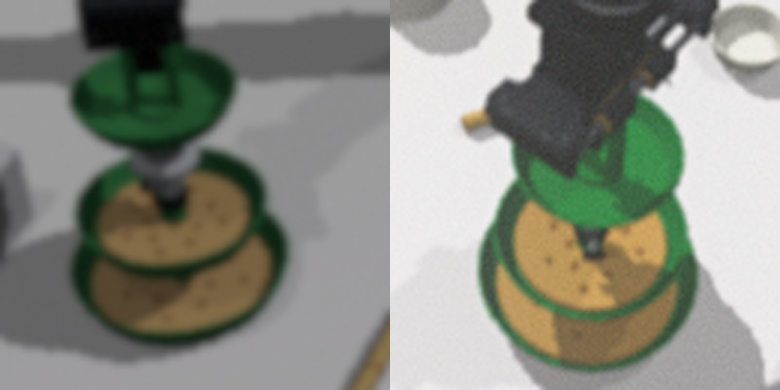

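The plug has stopped hard at the shoulder. In the scene view (165,160) the flange looks to be up again. I check that against the first scene picture and ease off to test the lock.

Run:
```python
import numpy as np
z=np.load('scene.npz');P,d=z['P'],z['d']
m=(d>0)&(np.hypot(P[...,0]-.494,P[...,1]+.2125)<.045)&(P[...,2]>.125)&(P[...,2]<.185)
h,e=np.histogram(P[m][:,2],np.arange(.125,.188,.003)); print([(round(float(a),3),int(b)) for a,b in zip(e,h) if b])
```

```text
[(0.125, 3), (0.128, 8), (0.131, 6), (0.134, 6), (0.137, 3), (0.146, 4), (0.149, 18), (0.152, 58), (0.155, 22), (0.158, 3), (0.161, 12), (0.164, 5), (0.167, 7), (0.17, 10), (0.173, 15), (0.176, 11), (0.179, 13), (0.182, 19)]
```

Emit:
arm_command(series=[[[0,0,-0.5],0],[[0,0,-1],0],[[0,0,-1.5],0],[[0,0,-2],0],[[0,0,-2.4],0]])

```text
time_s: 24.2
tool_pos: [0.4948, -0.2122, 0.2251]
tool_rot: [179.9, 0.1, 115.2]
force: [-1.4, 1.0, 7.1]
grip_width: 0.0139
grasp_force: 45.0
```

Emit:
arm_command(series=[[[0,0,-0.3],0],[[0,0,-0.6],0],[[0,0,-0.8],0],[[0,0,-0.8],0],[[0,0,-0.8],0]])

```text
time_s: 24.7
tool_pos: [0.4946, -0.2121, 0.2252]
tool_rot: [179.9, 0.0, 115.2]
force: [-1.0, -0.9, 5.4]
grip_width: 0.0138
grasp_force: 45.0
```

The flange profile matches the forward state, and the plug rose 1 mm and then held, so it is locked. I ease to zero load and release.

Emit:
arm_command(series=[[[0,0,-0.4],0],[[0,0,-0.8],0],[[0,0,-1],0],[[0,0,-1],0],[[0,0,-1],0]])

```text
time_s: 25.2
tool_pos: [0.4941, -0.2118, 0.2253]
tool_rot: [-180.0, 0.0, 115.2]
force: [1.3, -0.7, -2.4]
grip_width: 0.0136
grasp_force: 45.0
```

Emit:
arm_command(series=[[[0,0,0],0],[[0,0,0],0],[[0,0,0],0],[[0,0,0],0],[[0,0,0],0]], grip=-1)

```text
time_s: 25.7
tool_pos: [0.4941, -0.2118, 0.2258]
tool_rot: [180.0, -0.0, 115.2]
force: [0.6, -0.5, -0.0]
grip_width: 0.046
grasp_force: 0.0
```

Emit:
arm_command(series=[[[0,0,0],0],[[0,0,-5],0],[[0,0,-15],0],[[0,0,-30],0],[[0,0,-50],0]])

```text
time_s: 26.2
tool_pos: [0.494, -0.2118, 0.277]
tool_rot: [-180.0, -0.0, 115.1]
force: [0.2, 1.4, -0.4]
grip_width: 0.0835
grasp_force: 0.0
```

Emit:
arm_command(series=[[[0,0,-20],0],[[0,0,-40],0],[[0,0,-50],0],[[0,0,-50],0],[[0,0,-50],0]])

```text
time_s: 26.7
tool_pos: [0.494, -0.2118, 0.3256]
tool_rot: [-180.0, -0.0, 115.2]
force: [-0.6, -0.7, 0.4]
grip_width: 0.087
grasp_force: 0.0
```

Run:
```python
from h import *
go(.4943,-.2116,.3,115.3)
im,d,P,K,T=pts('wrist')
hsv=cv2.cvtColor(im,cv2.COLOR_BGR2HSV)
g=(hsv[...,0]>50)&(hsv[...,0]<85)&(hsv[...,1]>110)&(d>0)&(np.hypot(P[...,0]-.494,P[...,1]+.2125)<.08)
q=P[g];t=q[q[:,2]>.26];print(np.percentile(t[:,2],[50,90]),cv2.minAreaRect((t[:,:2]*1000).astype(np.float32)))
f=q[(q[:,2]>.183)&(q[:,2]<.206)];A=np.c_[f[:,:2],np.ones(len(f))]
r=q[(q[:,2]>.207)&(q[:,2]<.23)];print(cv2.minEnclosingCircle((r[:,:2]*1000).astype(np.float32)))
im,d,P,K,T=pts('scene')
m=(d>0)&(np.hypot(P[...,0]-.494,P[...,1]+.2125)<.045)&(P[...,2]>.14)&(P[...,2]<.185)
h,e=np.histogram(P[m][:,2],np.arange(.14,.188,.003)); print([(round(float(a),3),int(b)) for a,b in zip(e,h) if b])
```

```text
shift [ 0.1  0.3 25.6] turn -0.003 now [ 0.494  -0.2118  0.3256] [-1.8000e+02 -1.0000e-02  1.1515e+02] F [-0.57 -0.65  0.38] w 0.087 t 26.7
[0.27295524 0.27406323] ((492.72125244140625, -213.13192749023438), (93.25642395019531, 42.65948486328125), 44.52927017211914)
((494.11669921875, -213.05418395996094), 69.8509521484375)
[(0.14, 1), (0.146, 3), (0.149, 17), (0.152, 56), (0.155, 20), (0.158, 6), (0.161, 8), (0.164, 6), (0.167, 5), (0.17, 1)]
```

```bash
python3 -c "
from cell import env
print(env.sign_off())"
```

```text
the job is handed in; nothing more can be done
None
```

The top tray is back on the tower: the plug is fully home, the sleeve has sprung forward over it, the gripper is off, and the job was handed in at about 27 s (the hand-in gave no verdict).

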